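# Bring the clay dog round on the banding wheel by tracing the wheel's rim

## Robot

A 7-joint arm with a two-finger parallel gripper is mounted at the origin on the work surface; the furniture and walls round the work are solid. World frame = base frame: x ahead of the robot, y to its left, z up, the work surface at z = 0. Lengths are in mm, angles in rad, forces in N, time in s.
With the tool pointing down it reaches from about 400 to 900 mm from the base axis. Payload 5.6 kg.
Tool frame: the origin (TCP) lies at the very end of the fingers, on their centre line; the grasp point (between the pads) lies 19 mm behind it; z points along the fingers, y is the line along which they close (so a half turn about z gives the same grasp; the last joint's range is limited). The gripper opens to 92 mm and grips with 3 to 60 N. Pads are 20 mm wide; open, the fingers measure 128 mm over their backs; the gripper's body (75 mm by 189 mm) begins 69 mm behind the grasp point.
Start: joints at [-1.24, 0.468, -0.012, 1.603, 0.006, 1.071, -0.056], TCP at [237.392, 605.107, 214.592] pointing down, gripper open.
Joint ranges: [-2.53, 2.53], [-0.31, 2.02], [-1.57, 1.55], [0.28, 2.44], [-1.29, 4.43], [0.15, 1.84], [-2.92, 2.92]. Speed limits (rad/s): [2.57, 2.57, 3.14, 3.14, 3.14, 3.14, 3.14].

## Interface

Orientations are given as a unit quaternion [x, y, z, w].
In Python, from rig import r, cams gives the robot as it stands.
- The arm moves only by the tool send_rows, never from a script. Its argument "deltas" is one flat list of numbers, 5 for each row, row after row: the finger opening in mm, from 0 to 91.9, then the shift along the world's x, y, z in units of 25 mm (1.0 is 25 mm), then the turn about the world's z in units of 5 degrees (1.0 is 5 degrees). A call has 1 to 8 rows; each row shifts and turns the commanded pose from where the row before left it; what a row does not reach is not made up. A row lasts 1/10 s, in which the tool goes at most 50 mm and 8.59 degrees, less where a joint would pass 70% of its speed; a pose out of reach is approached as far as the arm can. A call is refused whole if a number of a shift passes 1 or a number of a turn 1, either way. A call with a gripper value outside its range is refused whole. The fingers move at their own pace and stop on an object; the grip force is fixed at half the most. Time passes only in rows, so rows that do not move let the fingers close. It gives the time, the measured TCP pose, the force, the opening and the grip force at its end, in the units of the state.
- r.get_obs(): the state, without advancing time (a new reading comes with each control period).
- cams.capture(name): name is "side" or "top" or "wrist"; returns a dict with "color" (420x560x3 uint8, blue, green, red), "range_z" (420x560 float32, mm along the optical axis (not along the pixel's ray), 0 where there is no reading), "mtx" (3x3 intrinsics, pixels), "rvec" (rotation vector, rad) and "tvec" (3), from world to camera coordinates, as OpenCV has them. Camera axes: x right, y down, z forward; pixel columns grow to the right and rows downward; lengths in mm; the calibration is good to about 2 mm. A picture is of the moment at which its call begins.
- r.hand_in(): hands the job in; it is judged then, once.
The state is a dict: "t": time; "qpos": joint angles; "joint_velocities": joint speeds; "joint_torque": joint torques, N m; "tool_pos": TCP position; "ee_rot": TCP orientation; "force": force on the tool from outside, world axes, zero at the start; "torque": the same for the moment, N m; "opening": finger opening in mm; "grasp_force": force on a finger pad.
Only numpy, scipy, OpenCV 4.12 (cv2) and the standard library are available. Lean on these libraries where they do the work, as an engineer would, in place of code of your own. Each camera call takes 0.05 s, during which the arm holds its last target. There are 200 camera calls.

## Task

The dog's face is to be painted next, so turn the banding wheel until the dog on it faces the wheel's brake handle, its nose in line with the handle's round black knob. Turn it as a potter does: rest the fingertips lightly on the bare rim of the wheel head and draw them round along the rim so that the wheel follows, then take the hand away. The dog is soft and must not be touched or lifted, and the loose things around the wheel stay where they are.

Things in the scene. Friction and masses are not known exactly. Their poses are not given: they have to be found in the camera images.
- wheel_stand: Heavy grey cast foot of a banding wheel (a low potter's turntable), 184 mm across, fixed to the table. Origin: on the table under the wheel's axis; z up. Its own -x side is the front: a steel brake handle sticks out there from under the wheel head. The handle is rigid and does not move, and the brake is off.
- wheel_head: Round level aluminium head of the banding wheel, 250 mm across, 17 mm thick, top 75 mm above the table, with fine turned grooves. It turns freely either way, without limit, about its vertical axis; bearing drag (0.04 N m) stops it soon when let go. A few newtons of fingertip pressure on the rim drag it round. Bare from about 90 mm radius outward. Origin on its axis at table height.
- wheel_center (a point): Centre of the wheel head's top surface, 75 mm above the table.
- brake_knob (a point): Centre of the 21 mm round black knob at the end of the brake handle, 156 mm from the wheel's axis (31 mm outside the wheel head's edge), 49 mm above the table.
- clay_dog: Small soft clay dog, loose, 86 mm across its paws, 157 mm from nose to tail, 41 mm tall, standing on the middle of the wheel head and riding round with it. Origin: centre of its underside, within about 6 mm of the wheel's axis. Its head points along its own -y; its thin tail sticks out along +y, raised, its end 80 mm from the origin. Beside its flanks (own x) it reaches out 43 mm.
- dog_nose (a point): Tip of the dog's nose, 14 mm above the wheel head's top, about 78 mm from the dog's origin; the dog's head looks from its origin toward this point.
- water_pot: Bystander: whitish plastic water pot, 99 mm across, 76 mm tall, loose; origin at the centre of its underside.
- brush: Bystander: slip brush lying on the table, 210 mm long (its own y), 10 mm thick, loose; origin under its middle.
- rib: Bystander: flat wooden kidney rib, 71 x 116 x 8 mm, lying on the table, loose; origin at the centre of its underside.
- cutter: Bystander: tin ring cutter, 69 mm across, 31 mm tall, standing on the table, loose; origin at the centre of its underside.
There are look-alikes about, which are no part of the job. Of the things like the clay_dog, leave any that is blue or red; of the rest the smaller one is meant.

How it is judged (in metres and radians):
On the way:
1. the fingertips rest on the wheel head (contact force between the fingers and wheel_head above 0.3 N), for 0.2 s.
At the end, for the whole second after the job is handed in: The dog stands upright on the middle of the wheel (within 20 mm of the centre), its nose on the brake handle's side and within 18 mm of the line from the wheel's axis to the knob (about 13 degrees); wheel and dog are at rest (x of dog_nose in the frame of wheel_stand below -0.05 m and y of dog_nose in the frame of wheel_stand between -0.018 and 0.018 m and horizontal distance between clay_dog and wheel_center below 0.02 m and angle between clay_dog's own z axis and vertical below 0.12 rad and linear speed of clay_dog below 0.01 m/s and angular speed of wheel_head below 0.05 rad/s); the robot touches nothing.
It fails at once if the dog is touched by the robot (contact force between any of the fingers, the arm and clay_dog above 0.2 N).
It fails at once if the dog is lifted off the wheel head by 6 mm or slides 20 mm off its middle (z of clay_dog in the frame of wheel_center above 0.006 m or horizontal distance between clay_dog and wheel_center above 0.02 m).
It fails at once if the hand leans on the wheel head with more than 40 N (contact force between any of the fingers, the arm and wheel_head above 40 N).
It fails at once if a bystander (water pot, brush, rib, ring cutter) is moved by more than 15 mm (distance of any of water_pot, brush, rib, cutter from where it was at the start of the episode above 0.015 m).
It also fails if it takes over 72 s, if anything falls off the work surface, if the arm or the gripper's body presses on something with over 40 N, if the wrist force passes 120 N, or if a joint passes its speed limit or range.

## Working session

There is one attempt and no reset: what is moved stays moved. The work goes in short steps, Python scripts to look and compute and a tool call to move; the robot and the scene stay as the last step left them, time stands still between calls to the robot, and variables do not carry over. Pictures are saved under pics/ and viewed, at most 10 in all, crops included, and the job is handed in when it is done.

Besides the shell and the picture viewer there is one more tool, called after "Request:" in YAML: its name, and indented under it one key for each argument. send_rows: Moves the arm, as the interface text tells. Its arguments: {"type":"object","properties":{"deltas":{"type":"array"}},"required":["deltas"]}

```bash
mkdir -p pics; cat > h.py <<'E'
import numpy as np, cv2
from rig import r, cams
def cap(n,f=None):
    c=cams.capture(n)
    if f: cv2.imwrite('pics/'+f,c['color'])
    return c
def pts(c):
    h,w=c['range_z'].shape; u,v=np.meshgrid(np.arange(w),np.arange(h)); z=c['range_z']
    K=c['mtx']; P=np.stack([(u-K[0,2])/K[0,0]*z,(v-K[1,2])/K[1,1]*z,z],-1)
    R=cv2.Rodrigues(np.array(c['rvec'],float))[0]
    return (P-np.array(c['tvec']).ravel())@R
def ray(c,uv,h):
    K=c['mtx'];R=cv2.Rodrigues(np.array(c['rvec'],float))[0];o=-R.T@np.array(c['tvec']).ravel()
    d=R.T@np.linalg.inv(K)@np.array([uv[0],uv[1],1.]); return o+d*(h-o[2])/d[2]
E
python3 - <<'E'
from h import *
a=cap('top','top1.png');b=cap('side','side1.png')
np.savez('top1.npz',**a)
o=r.get_obs();print(o['t'],o['tool_pos'],o['ee_rot'],o['force'])
P=pts(a);print(P[::60,::70].round().astype(int).tolist())
E
```

```text
0.1 [237.24027772 604.60669299 213.72973663] [ 1.85860269e-01  9.82575874e-01 -7.77878700e-04 -8.84026176e-05] [ 0.59817645 -0.32199659 -0.27250605]
[[[1222, 896, 0], [1224, 675, 3], [1227, 456, 4], [1234, 237, -2], [1235, 17, 2], [1240, -203, 1], [1244, -424, 0], [1133, -568, 180]], [[943, 784, 158], [1026, 661, -6], [1026, 444, 1], [1030, 229, 0], [1037, 14, -8], [1039, -202, -4], [1041, -418, -2], [1036, -627, 16]], [[827, 852, -1], [828, 640, 4], [835, 434, -7], [836, 222, -1], [831, 11, 21], [844, -200, -3], [847, -411, -3], [850, -622, -2]], [[642, 831, 0], [640, 618, 20], [628, 399, 79], [652, 216, -6], [637, 9, 66], [657, -197, 0], [659, -403, 2], [659, -604, 16]], [[464, 811, 0], [468, 612, -3], [470, 409, 2], [474, 209, -6], [466, 7, 73], [478, -195, 1], [481, -396, 4], [481, -589, 27]], [[295, 797, -8], [297, 597, -4], [300, 399, 0], [302, 202, -1], [305, 4, 2], [308, -194, 1], [310, -388, 12], [312, -581, 22]], [[193, 434, 682], [134, 581, 1], [136, 389, -1], [139, 195, 5], [142, 2, 5], [144, -192, -2], [148, -380, 22], [150, -573, 17]]]
```

View pics/top1.png

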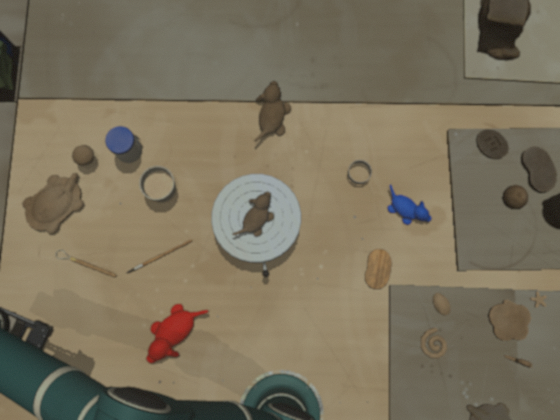

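View pics/side1.png

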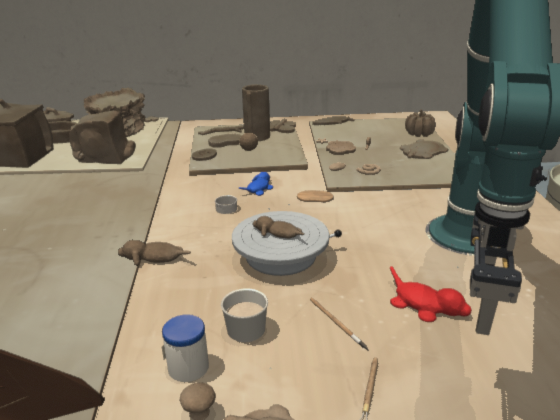

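```bash
cat >> h.py <<'E'
def measure(c):
    P=pts(c);im=c['color'];hsv=cv2.cvtColor(im,cv2.COLOR_BGR2HSV)
    roi=np.zeros(im.shape[:2],bool);roi[165:290,195:320]=1
    m=roi&(P[...,2]>63)&(P[...,2]<90)&(hsv[...,1]<60)&(hsv[...,2]>110)
    k=max(cv2.findContours(m.astype('uint8'),cv2.RETR_EXTERNAL,cv2.CHAIN_APPROX_NONE)[0],key=cv2.contourArea)
    e=cv2.fitEllipse(cv2.convexHull(k));C=ray(c,e[0],75)
    mk=roi&(hsv[...,2]<70);mk[:258]=0
    # dog: brown inside ellipse
    el=np.zeros(im.shape[:2],'uint8');cv2.ellipse(el,(e[0],(e[1][0]*.85,e[1][1]*.85),e[2]),1,-1)
    d=((el>0)&(hsv[...,1]>60)&(hsv[...,2]<170)).astype('uint8')
    n,l,s,cc=cv2.connectedComponentsWithStats(d);i=1+s[1:,4].argmax()
    v,u=np.where(l==i);D=np.array([ray(c,x,92)[:2] for x in zip(u,v)])
    r_=np.hypot(*(D-C[:2]).T)
    mu=D.mean(0);ax=np.linalg.svd(D-mu,full_matrices=False)[2][0]
    t=(D-mu)@ax
    kv,ku=np.where(mk)
    K=np.array([ray(c,x,49)[:2] for x in zip(ku,kv)])
    print('centre',C.round(1),'ell',np.round(e[1],1),'diam',np.linalg.norm(ray(c,(e[0][0]-e[1][0]/2,e[0][1]),75)-ray(c,(e[0][0]+e[1][0]/2,e[0][1]),75)).round(1))
    print('knob',K.mean(0).round(1) if len(K) else None,len(K),'ang',np.degrees(np.arctan2(*(K.mean(0)-C[:2])[::-1])) if len(K) else None)
    print('dog n',len(D),'mean',mu.round(1),'ends',D[t.argmin()].round(1),D[t.argmax()].round(1),'axis deg',np.degrees(np.arctan2(ax[1],ax[0])))
    return C,D
E
python3 - <<'E'
from h import *
c=dict(np.load('top1.npz'));measure(c)
cv2.imwrite('pics/crop1.png',cv2.resize(c['color'][165:290,195:320],(600,600),interpolation=cv2.INTER_CUBIC))
E
```

```text
centre [526.7  73.1  75. ] ell [87.8 90. ] diam 242.4
knob [376.4  46.3] 26 ang -169.9232319736156
dog n 661 mean [531.8  69.8] ends [593.3  41.5] [483.7 121. ] axis deg 156.00922476283066
```

View pics/crop1.png

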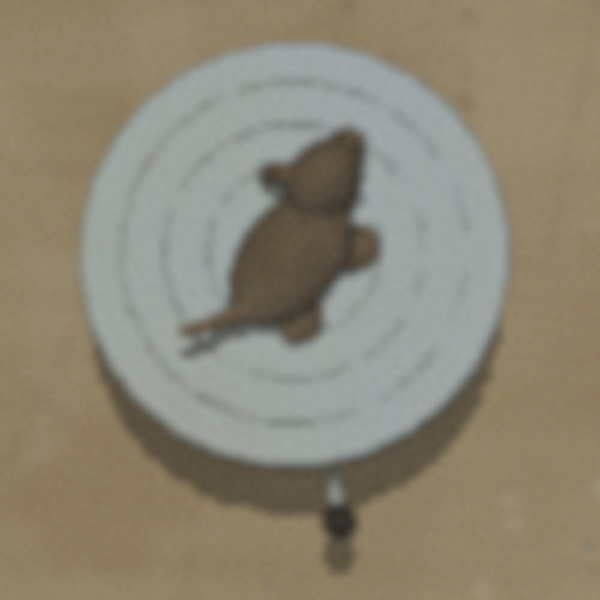

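Top view: wheel centre is at px (256,218) → (527,73). The knob is at (265,272) → (376,46), 153 mm out at −170°. The dog's nose is at px (268,192), about −26°, with its tail at (236,236). The wheel must turn about −144°, so I'll touch down at +62° on the far-left rim.

Request:
send_rows:
  deltas: [0, 0.76, -0.95, 0, 0, 0, 0.76, -0.95, 0, 0, 0, 0.76, -0.95, 0, 0, 0, 0.76, -0.95, 0, 0, 0, 0.76, -0.95, 0, 0, 0, 0.76, -0.95, 0, 0, 0, 0.76, -0.95, 0, 0, 0, 0.76, -0.95, 0, 0]

```text
t: 0.9
tool_pos: [389.9, 413.8, 214.3]
ee_rot: [0.186, 0.983, -0.0, -0.0]
force: [-0.7, 0.2, -0.5]
opening: 30.0
grasp_force: 0.0
```

Request:
send_rows:
  deltas: [0, 0.76, -0.95, 0, 0, 0, 0.76, -0.95, 0, 0, 0, 0.76, -0.95, 0, 0, 0, 0.76, -0.95, 0, 0, 0, 0.76, -0.95, 0, 0, 0, 0.76, -0.95, 0, 0, 0, 0.76, -0.95, 0, 0, 0, 0.76, -0.95, 0, 0]

```text
t: 1.7
tool_pos: [541.8, 224.0, 214.3]
ee_rot: [0.186, 0.983, -0.0, -0.0]
force: [-0.1, -0.3, 0.0]
opening: 0.7
grasp_force: 0.0
```

Request:
send_rows:
  deltas: [0, 0.76, -0.95, 0, 0, 0, 0.76, -0.95, 0, 0, 0, 0, 0, -0.8, 0, 0, 0, 0, -0.8, 0, 0, 0, 0, -0.8, 0, 0, 0, 0, -0.8, 0, 0, 0, 0, -0.4, 0, 0, 0, 0, 0, 0]

```text
t: 2.5
tool_pos: [578.2, 177.2, 122.9]
ee_rot: [0.186, 0.983, -0.001, -0.001]
force: [-0.1, 0.6, -0.1]
opening: 0.5
grasp_force: 0.0
```

Request:
send_rows:
  deltas: [0, 0, 0, -0.6, 0, 0, 0, 0, -0.6, 0, 0, 0, 0, -0.4, 0, 0, 0, 0, -0.1, 0, 0, 0, 0, 0, 0, 0, 0, 0, 0, 0]

```text
t: 3.1
tool_pos: [579.7, 177.7, 82.4]
ee_rot: [0.186, 0.983, 0.0, 0.0]
force: [0.8, 0.3, 0.2]
opening: 0.5
grasp_force: 0.0
```

```bash
python3 - <<'E'
from h import *
c=cap('side');
cv2.imwrite('pics/s2.png',cv2.resize(c['color'][150:300,190:390],(800,600)))
o=r.get_obs();print(o['t'],o['tool_pos'],o['force'])
E
```

```text
3.15 [579.81363787 177.73660725  82.59487448] [ 0.3750829  -0.05171619  0.72954383]
```

View pics/s2.png

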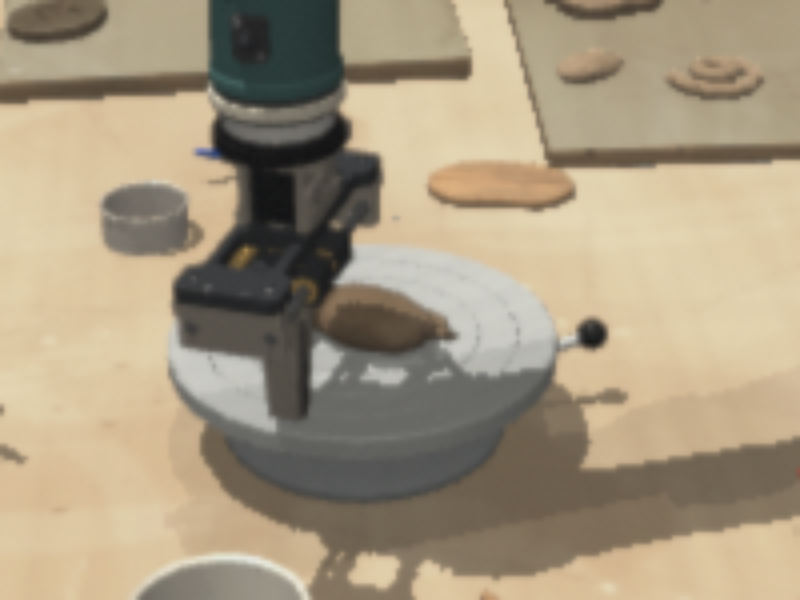

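The closed fingers (crop px 288,410) hang just above the outer rim, well clear of the dog. I'll lower them gently.

Request:
send_rows:
  deltas: [0, 0, 0, -0.1, 0, 0, 0, 0, -0.1, 0, 0, 0, 0, -0.06, 0, 0, 0, 0, 0, 0]

```text
t: 3.55
tool_pos: [579.4, 177.6, 75.6]
ee_rot: [0.186, 0.983, 0.0, 0.0]
force: [-0.1, 0.3, 0.2]
opening: 0.3
grasp_force: 0.0
```

Request:
send_rows:
  deltas: [0, 0, 0, -0.04, 0, 0, 0, 0, -0.04, 0, 0, 0, 0, 0, 0]

```text
t: 3.85
tool_pos: [580.7, 177.0, 75.4]
ee_rot: [0.186, 0.983, 0.0, 0.001]
force: [-1.4, -1.6, 10.6]
opening: 0.5
grasp_force: 5.2
```

```bash
python3 - <<'E'
import numpy as np
st=[2,3,4]+[5]*26+[3,2]
a=np.radians(63-np.cumsum([0]+st));p=115.5*np.c_[np.cos(a),np.sin(a)]
d=np.round(np.diff(p,axis=0)/25,2);print(len(d),sum(st))
for i in range(0,len(d),8):print(', '.join(f'0, {x:g}, {y:g}, 0, 0' for x,y in d[i:i+8]))
E
```

```text
31 144
0, 0.14, -0.08, 0, 0, 0, 0.21, -0.12, 0, 0, 0, 0.27, -0.18, 0, 0, 0, 0.32, -0.25, 0, 0, 0, 0.29, -0.28, 0, 0, 0, 0.27, -0.3, 0, 0, 0, 0.24, -0.32, 0, 0, 0, 0.21, -0.34, 0, 0
0, 0.18, -0.36, 0, 0, 0, 0.15, -0.37, 0, 0, 0, 0.11, -0.39, 0, 0, 0, 0.08, -0.39, 0, 0, 0, 0.05, -0.4, 0, 0, 0, 0.01, -0.4, 0, 0, 0, -0.02, -0.4, 0, 0, 0, -0.06, -0.4, 0, 0
0, -0.09, -0.39, 0, 0, 0, -0.13, -0.38, 0, 0, 0, -0.16, -0.37, 0, 0, 0, -0.19, -0.35, 0, 0, 0, -0.22, -0.34, 0, 0, 0, -0.25, -0.32, 0, 0, 0, -0.28, -0.29, 0, 0, 0, -0.3, -0.27, 0, 0
0, -0.32, -0.24, 0, 0, 0, -0.34, -0.21, 0, 0, 0, -0.36, -0.18, 0, 0, 0, -0.37, -0.15, 0, 0, 0, -0.39, -0.11, 0, 0, 0, -0.24, -0.05, 0, 0, 0, -0.16, -0.03, 0, 0
```

Request:
send_rows:
  deltas: [0, 0.14, -0.08, 0, 0, 0, 0.21, -0.12, 0, 0, 0, 0.27, -0.18, 0, 0, 0, 0.32, -0.25, 0, 0, 0, 0.29, -0.28, 0, 0, 0, 0.27, -0.3, 0, 0, 0, 0.24, -0.32, 0, 0, 0, 0.21, -0.34, 0, 0]

```text
t: 4.65
tool_pos: [630.0, 131.4, 75.4]
ee_rot: [0.186, 0.983, 0.001, 0.002]
force: [-0.9, 0.7, 8.5]
opening: 0.4
grasp_force: 4.2
```

```bash
python3 - <<'E'
from h import *
c=cap('top')
cv2.imwrite('pics/t3.png',cv2.resize(c['color'][165:290,195:320],(600,600),interpolation=cv2.INTER_CUBIC))
o=r.get_obs();print(o['t'],o['tool_pos'],o['force'])
E
```

```text
4.7 [631.19852805 128.87945822  75.44524026] [ 2.53949152 -0.44105697  5.79830399]
```

View pics/t3.png

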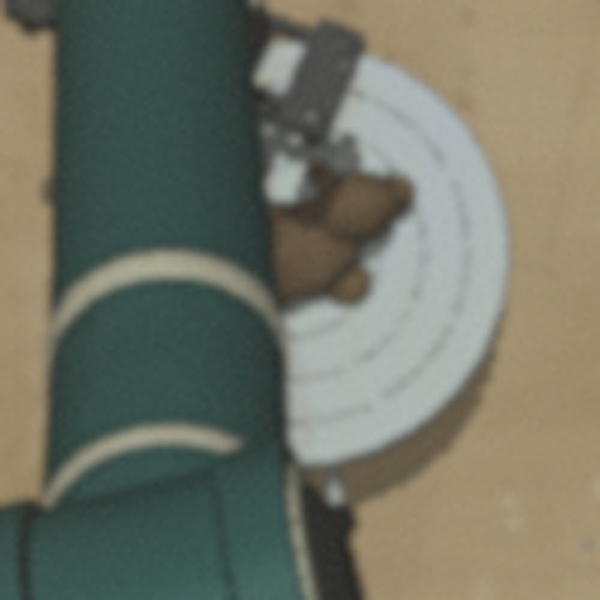

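The dog followed: its nose went from crop px (350,132) to (408,190), about 35°, matching the fingers. Continuing.

Request:
send_rows:
  deltas: [0, 0.18, -0.36, 0, 0, 0, 0.15, -0.37, 0, 0, 0, 0.11, -0.39, 0, 0, 0, 0.08, -0.39, 0, 0, 0, 0.05, -0.4, 0, 0, 0, 0.01, -0.4, 0, 0, 0, -0.02, -0.4, 0, 0, 0, -0.06, -0.4, 0, 0]

```text
t: 5.5
tool_pos: [642.5, 53.3, 75.5]
ee_rot: [0.186, 0.983, 0.001, 0.002]
force: [0.3, 0.6, 8.1]
opening: 0.1
grasp_force: 4.1
```

Request:
send_rows:
  deltas: [0, -0.09, -0.39, 0, 0, 0, -0.13, -0.38, 0, 0, 0, -0.16, -0.37, 0, 0, 0, -0.19, -0.35, 0, 0, 0, -0.22, -0.34, 0, 0, 0, -0.25, -0.32, 0, 0, 0, -0.28, -0.29, 0, 0, 0, -0.3, -0.27, 0, 0]

```text
t: 6.3
tool_pos: [601.8, -14.5, 75.5]
ee_rot: [0.186, 0.983, 0.001, 0.002]
force: [-1.0, 0.6, 10.1]
opening: 0.4
grasp_force: 4.4
```

```bash
python3 - <<'E'
from h import *
c=cap('top')
cv2.imwrite('pics/t4.png',cv2.resize(c['color'][165:290,195:320],(600,600),interpolation=cv2.INTER_CUBIC))
o=r.get_obs();print(o['t'],o['tool_pos'],o['force'])
E
```

```text
6.35 [600.12032586 -15.83529752  75.44734489] [-1.12802537  0.35137951  7.50213637]
```

View pics/t4.png

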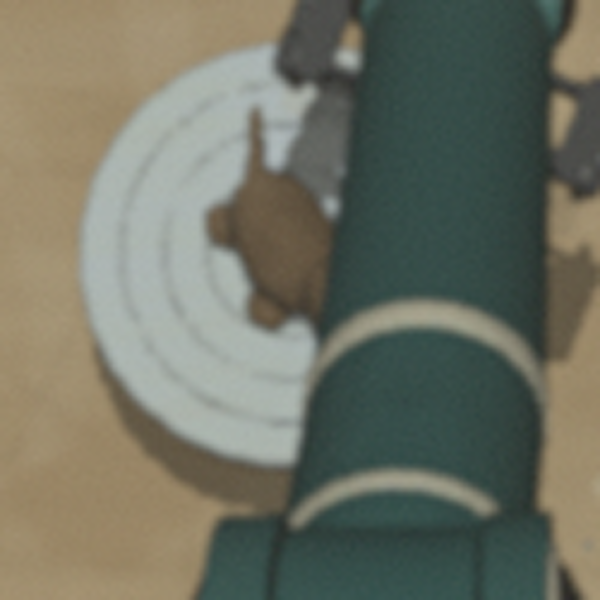

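The tail now sits at crop px (255,110) and the wheel is still following. About 31° remain.

Request:
send_rows:
  deltas: [0, -0.32, -0.24, 0, 0, 0, -0.34, -0.21, 0, 0, 0, -0.36, -0.18, 0, 0, 0, -0.37, -0.15, 0, 0, 0, -0.39, -0.11, 0, 0, 0, -0.24, -0.05, 0, 0, 0, -0.16, -0.03, 0, 0, 0, 0, 0, 0, 0]

```text
t: 7.15
tool_pos: [547.1, -38.7, 75.4]
ee_rot: [0.186, 0.983, 0.001, 0.002]
force: [-0.8, 0.8, 9.5]
opening: 0.2
grasp_force: 4.7
```

Request:
send_rows:
  deltas: [0, 0, 0, 0.1, 0, 0, 0, 0, 0.3, 0, 0, 0, 0, 0.8, 0, 0, 0, 0, 1, 0, 0, 0, -1, 1, 0, 0, 0, -1, 1, 0, 0, 0, -1, 0, 0, 0, 0, -1, 0, 0]

```text
t: 7.95
tool_pos: [546.0, -139.9, 179.9]
ee_rot: [0.186, 0.983, 0.0, 0.001]
force: [0.4, 0.5, 0.7]
opening: 0.8
grasp_force: 0.0
```

Request:
send_rows:
  deltas: [0, 0, -1, 0, 0, 0, 0, -1, 0, 0, 0, 0, -1, 0, 0, 0, 0, -1, 0, 0, 0, 0, -1, 0, 0, 0, 0, -1, 0, 0, 0, 0, 0, 0, 0, 0, 0, 0, 0, 0]

```text
t: 8.75
tool_pos: [545.3, -288.9, 178.4]
ee_rot: [0.186, 0.982, 0.0, -0.0]
force: [0.3, 0.1, 0.5]
opening: 0.5
grasp_force: 0.0
```

```bash
python3 - <<'E'
from h import *
c=cap('top');C,D=measure(c)
cv2.imwrite('pics/t5.png',cv2.resize(c['color'][165:290,195:320],(600,600),interpolation=cv2.INTER_CUBIC))
E
```

```text
centre [526.4  73.   75. ] ell [88. 90.] diam 243.0
knob [376.2  46.1] 25 ang -169.84853032353473
dog n 659 mean [522.4  76.1] ends [595.8  63.6] [457.2  60.7] axis deg -170.96958441580475
```

View pics/t5.png

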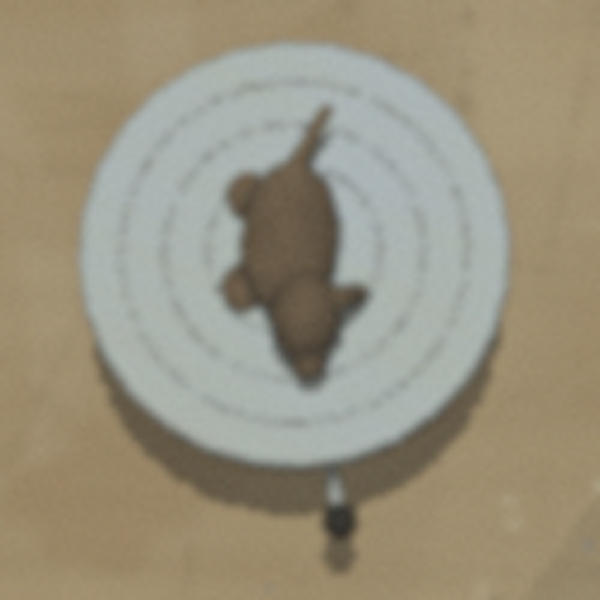

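The nose at crop px (310,385) → (457,61) lies at −170°, in line with the knob. The hand is clear and the wheel is still.

```bash
python3 -c "
from rig import r
print(r.hand_in())"
```

```text
the job is handed in; nothing more can be done
None
```

I turned the wheel about 144° by fingertip drag on the bare rim; the dog's nose lined up with the brake knob to within about a degree in the last picture. The hand was clear of everything, and the job is handed in (no verdict was returned).

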